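# Feed one coffee pod and show its underside to the phone

### The arm

A 6-joint arm with a two-finger parallel gripper is mounted at the origin on the work surface. World frame = base frame: x ahead of the robot, y to its left, z up, the work surface at z = 0. Lengths are in m, angles in degrees, forces in N, time in s.
With the tool pointing down it reaches from about 0.375 to 0.75 m from the base axis. Payload 9 kg.
Tool frame: the origin (TCP) lies where the fingers leave the gripper's body, on its centre line; the fingertips stand 73 mm ahead of it and the grasp point (between the pads) lies 54 mm ahead of it (robot.tip_reach is the distance from the TCP to the fingertips, in m); z points along the fingers, y is the line along which they close (so a half turn about z gives the same grasp; the last joint's range is limited). The gripper opens to 85 mm and grips with 20 to 120 N. Pads are 22 mm wide; open, the fingers measure 114 mm over their backs; the gripper's body (76 mm by 85 mm) begins 54 mm behind the grasp point. The pads swing forward as they close: fully open they stand 13 mm farther back than shut.
Start: joints at [52.156, 5.964, 5.575, 89.605, 0, 77.527], TCP at [0.257, 0.542, 0.304] pointing down, gripper open.
Joint ranges: [-171.21, 171.21], [-48.23, 106.86], [-62.78, 66.21], [-105.2, 120.99], [-86.42, 89.51], [-180, 180]. Speed limits (degrees/s): [127.2, 127.2, 147.25, 180, 180, 180].

### API

Orientations are given as [roll, pitch, yaw] about the fixed x, y, z axes, in that order (R = Rz(yaw) Ry(pitch) Rx(roll)).
In Python, from plant import robot gives the robot as it stands. Calls block until the motion is done:
- robot.move_pose(position, orientation): joint-space move of the TCP to a pose.
- robot.line_to(position, vel=0.15, rotation=None, guard=None): straight line of the TCP; rotation=None keeps the orientation; vel is the mean speed in m/s. With guard (N) it stops when the force on the tool has changed by that much, and returns True; else False.
- robot.goto_joints(angles): joint-space move.
- robot.set_gripper(opening): finger opening in m; the grip force is fixed at half the most; returns when the fingers have stopped.
- robot.pause(seconds).
- robot.ik(position, orientation): joint angles nearest the present ones, or None.
- robot.observe(): the state.
- robot.grab_frame(name): name is "scene" or "top"; returns the picture (384x512x3 uint8, blue, green, red); there is no depth.
- robot.get_calibration(name): a dict with "vertical_fov" (degrees; the focal length in pixels is half the picture's height over the tangent of half this angle, whatever the lens; pixels are square), "cx", "cy" (the principal point, pixels), "rvec" (rotation vector, rad) and "tvec" (3), from world to camera coordinates, as OpenCV has them. Camera axes: x right, y down, z forward; pixel columns grow to the right and rows downward; lengths in m; the calibration is good to about 2 mm. A picture is of the moment at which its call begins. get_calibration takes no time and is no camera call.
A pose or a line that the arm cannot do raises robot.IKError and nothing moves.
- robot.job_done(): hands the job in; it is judged then, once.
The state is a dict: "time": time; "q": joint angles; "qvel": joint speeds; "joint_torque": joint torques, N m; "tool_pos": TCP position; "tcp_rot": TCP orientation; "ft_force": force on the tool from outside, world axes, zero at the start; "torque": the same for the moment, N m; "gripper_width": finger opening in m; "gripper_force": force on a finger pad.
Only numpy, scipy, OpenCV 4.12 (cv2) and the standard library are available. Lean on these libraries where they do the work, as an engineer would, in place of code of your own. Each camera call takes 0.05 s, during which the arm holds its last target. There are 200 camera calls.

### The job

Feed one pod from the coffee pod feeder: pull its slide knob fully out, then push it fully home, so that the lowest pod drops and is pushed out onto the open ledge. Then pick that pod up and hold it still in the air about 12 cm straight out in front of the phone's lens, with its underside squarely facing the lens, so that I can see on the phone whether it has been pierced. Finish while still holding it there; do not touch the phone, feed a second pod or move the mug, soap bottle or pepper mill.

Things in the scene. Friction and masses are not known exactly. Their poses are not given: they have to be found in the camera images.
- feeder: Low coffee pod feeder, fixed. Origin: on the counter under the centre of its square white magazine (58 x 58 mm outside, top 74 mm high, top pod stands proud). +x points from the knob side to the ledge. Grey pusher bar, 40 mm wide, top 30 mm high: home, its face is at x = 39 mm and it carries the stack; out, the stack drops to the floor (14 mm high); pushing home slides the lowest pod out.
- ledge (a point): Point on top of the feeder's open steel ledge, 14 mm above the counter, 63 mm from the feeder's origin along its +x (axes as the feeder's): the fed pod ends with its centre here, give or take 5 mm. The ledge is 58 mm wide without side walls, from x = 29 mm (magazine's far wall) to a 4 mm high stop lip at x = 102 to 106 mm.
- pusher (a joint): Slide of the pusher and knob, m: 0 = fully home (as it starts), 0.070 = fully out; grows as the knob is pulled away from the magazine along the feeder's -x. Rubs with about 3 N and stays where it is left.
- knob (a point): Centre of the round black knob: a cylinder 26 mm in diameter and 24 mm long, lying along the feeder's x; it is 24 mm above the counter and, when home, 74 mm from the feeder's origin towards -x. It moves with the slide. Axes as the feeder's. Behind it a 10 mm thick stem, 22 mm long, leads to the bar.
- pod0: The lowest of three alike round aluminium coffee pods, the one that is fed: flat disc, 46 mm in diameter, 18 mm high, about 30 g. Origin: centre of its underside (with a small dark dimple); +z from the underside to the foil lid. It starts in the magazine with its underside 30 mm above the counter, and may turn about z as it slides.
- pod1: The middle pod, like pod0. It must stay in the magazine (it drops a little).
- pod2: The top pod, like pod0. It must stay in the magazine (it drops a little).
- phone: Black phone, 150 x 74 mm, lying reclined on a fixed wooden stand (about 150 x 100 mm in plan, highest point about 120 mm above the counter). Origin: on the counter under the stand's middle. The screen faces the stand's -x and up, 50 degrees above level.
- lens (a point): The phone's lens, a small steel ring on the midline near the upper end of the screen, 108 mm above the counter, 48 mm from phone's origin towards its +x. z = the lens's viewing direction, straight out of the screen (50 degrees above level); x = up along the phone; y = across the phone.
- mug: White mug, 80 mm wide, 90 mm high. Bystander. Origin: centre of its underside.
- soap: Green soap bottle, 60 mm wide, 150 mm high. Bystander. Origin: centre of its underside.
- mill: Dark wooden pepper mill, 56 mm wide, 145 mm high. Bystander. Origin: centre of its underside.
There are look-alikes about, which are no part of the job. Leave any green look-alike of the phone alone.

How it is judged:
By the outcome, as a careful person would: the job done as asked, in the order asked, and still so for the second after the job is handed in, while the arm keeps its last pose, push and grip.
It also fails if it takes over 48 s, if anything falls off the work surface, if the arm or the gripper's body presses on something with over 40 N, if the wrist force passes 120 N, or if a joint passes its speed limit or range.

## Working session

There is one attempt and no reset: what is moved stays moved. The work goes in short steps, each a Python script; the robot and the scene stay as the last script left them, time stands still between calls to the robot, and variables do not carry over. Pictures are saved under pics/ and viewed, at most 10 in all, crops included, and the job is handed in when it is done.

```bash
ls; mkdir -p pics; python3 - <<'E'
from plant import robot
import cv2
for n in("scene","top"):
    cv2.imwrite(f"pics/{n}0.png",robot.grab_frame(n)); print(n,robot.get_calibration(n))
print(robot.observe())
E
```

```text
pics
scene {'vertical_fov': 43.72179228393037, 'cx': 250.3335560363467, 'cy': 193.20668006518954, 'rvec': array([ 2.15248085,  1.57314018, -0.4445361 ]), 'tvec': array([-0.17128055, -0.42140195,  1.69220342])}
top {'vertical_fov': 46.9562059194252, 'cx': 261.28089155256254, 'cy': 191.28023772447494, 'rvec': array([ 2.17366412, -2.23079479,  0.04053042]), 'tvec': array([0.00730165, 0.57528905, 1.66127302])}
{'time': 0.1, 'q': array([5.21554492e+01, 5.99575933e+00, 5.53103897e+00, 8.96059752e+01,
       1.48192784e-04, 7.75251582e+01]), 'qvel': array([-0.01827394, -0.09001154,  0.12265679,  0.01292025, -0.04132288,
        0.0405165 ]), 'joint_torque': array([ 4.36353104e-03, -5.58207965e+01,  5.04720891e+01,  1.31018384e-02,
       -3.59499008e-04, -5.42752923e-05]), 'tool_pos': array([0.25693908, 0.54195316, 0.30318972]), 'tcp_rot': array([-1.79931006e+02, -1.54156915e-02,  1.54630282e+02]), 'ft_force': array([ 1.03314932, -0.74288692,  0.68096312]), 'torque': array([-0.04862691,  0.00052672,  0.00377786]), 'gripper_force': 0.0, 'gripper_width': 0.08549217522676505}
```

View pics/scene0.png

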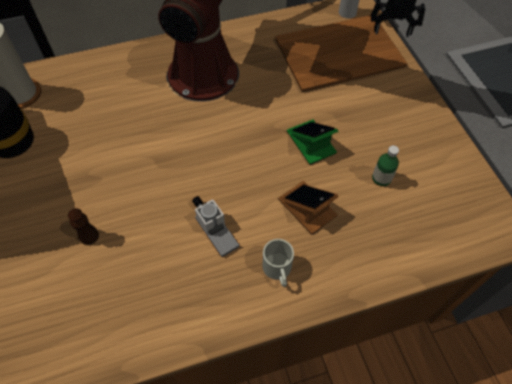

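View pics/top0.png

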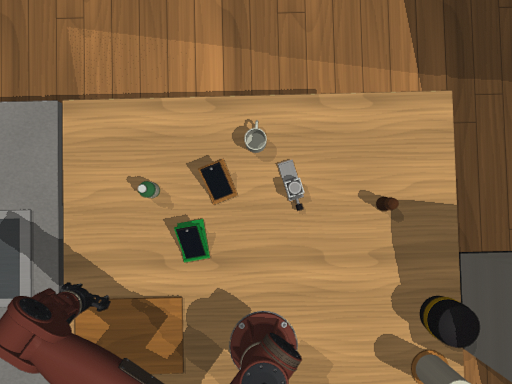

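Both views show the candidates. For the phone: the black one on the wooden stand (top 218,181; scene 310,200) and the green-stand look-alike (top 192,240; scene 314,140). There is only one feeder: magazine at top (293,187), knob (299,206), ledge (287,168). By the description I choose the wooden stand. Next, a close crop to check this.

```bash
python3 - <<'E'
import cv2,numpy as np
s=cv2.imread("pics/scene0.png");t=cv2.imread("pics/top0.png")
def c(i,x,y,w,h,k): return cv2.resize(i[y:y+h,x:x+w],None,fx=k,fy=k,interpolation=cv2.INTER_CUBIC)
# rows: top feeder(260..330,150..220)  top phone(190..250,150..210) ; scene feeder, scene phone
a=np.hstack([c(t,262,150,66,50+16,6)[:300*2//2+96],c(t,186,150,66,66,6)])
b=np.hstack([c(s,185,190,66,66,6),c(s,275,178,66,66,6)])
cv2.imwrite("pics/crop_top.png",a);cv2.imwrite("pics/crop_scene.png",b)
E
```

```text
(no output)
```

View pics/crop_top.png

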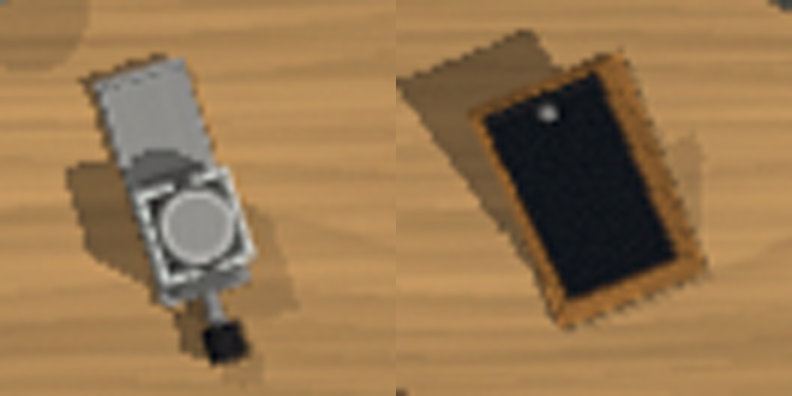

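View pics/crop_scene.png

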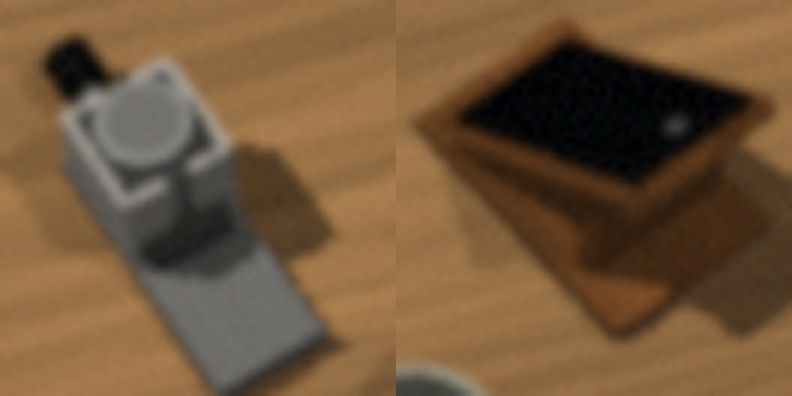

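The crops show the wooden-stand phone with its lens ring at top (211,168) and scene (321,199). The feeder's knob is at top (299,207) and scene (197,201), the top pod at top (294,187) and scene (209,210), and the ledge is empty. Next I triangulate these with masks.

```bash
cat > h.py <<'E'
import cv2,numpy as np
from plant import robot
class Cam:
    def __init__(s,n):
        c=robot.get_calibration(n); f=192/np.tan(np.radians(c['vertical_fov']/2))
        s.K=np.array([[f,0,c['cx']],[0,f,c['cy']],[0,0,1]]); s.R=cv2.Rodrigues(c['rvec'])[0]; s.t=np.array(c['tvec']); s.P=s.K@np.c_[s.R,s.t]
    def ray(s,p): return -s.R.T@s.t, s.R.T@np.linalg.solve(s.K,[*p,1])
    def plane(s,p,z): o,d=s.ray(p); return o+d*(z-o[2])/d[2]
    def px(s,X): q=s.P@[*X,1]; return q[:2]/q[2]
S,T=Cam("scene"),Cam("top")
def tri(ps,pt):
    X=cv2.triangulatePoints(S.P,T.P,np.array(ps,float).reshape(2,1),np.array(pt,float).reshape(2,1)).ravel(); X=X[:3]/X[3]
    return X, max(np.linalg.norm(S.px(X)-ps),np.linalg.norm(T.px(X)-pt))
def comp(m,near):   # component of the mask nearest a pixel: mask
    n,l,st,c=cv2.connectedComponentsWithStats(m.astype(np.uint8))
    d=np.hypot(*(c-near).T)+1e3*(st[:,4]<4); d[0]=1e9
    return l==d.argmin()
def cen(w): y,x=np.nonzero(w); return np.average(np.c_[x,y],axis=0,weights=w[y,x])
E
python3 - <<'E'
from h import *
im={"s":cv2.imread("pics/scene0.png"),"t":cv2.imread("pics/top0.png")}
np.set_printoptions(precision=4,suppress=True)
N={"s":dict(knob=(197,201),pod=(209,210),scr=(312,196)),"t":dict(knob=(299,207),pod=(294,187),scr=(218,181))}
R={}
for k,i in im.items():
    mx=i.max(2).astype(int); sat=mx-i.min(2)
    kn=comp(mx<48,N[k]["knob"]); R[k,"knob"]=cen(kn*np.ones(mx.shape)); print(k,"knob px",kn.sum())
    sc=comp(mx<60,N[k]["scr"]).astype(np.uint8)
    cs=max(cv2.findContours(sc,0,2)[0],key=len); h=cv2.convexHull(cs)
    e=.02; 
    q=cv2.approxPolyDP(h,.06*cv2.arcLength(h,True),True)[:,0]
    hm=cv2.fillConvexPoly(np.zeros(mx.shape,np.uint8),h,1); hm=cv2.erode(hm,np.ones((5,5)))
    y,x=np.nonzero(hm*(mx>50)); w=np.where(hm>0,np.clip(mx-25,0,None),0); L=np.zeros_like(w); 
    p=np.unravel_index((w).argmax(),w.shape); L[p[0]-2:p[0]+3,p[1]-2:p[1]+3]=w[p[0]-2:p[0]+3,p[1]-2:p[1]+3]
    R[k,"lens"]=cen(L*1.0); R[k,"q"]=q.astype(float); print(k,"quad",q.tolist(),"lens",R[k,"lens"],"knob",R[k,"knob"])
for n in("knob","lens"): print(n,*tri(R["s",n],R["t",n]))
print("pod",*tri((208.8,210.4),(294.4,187.4)))
for p in R["t","q"]: print("top quad ray at z .06",T.plane(p,.06)[:2],)
# lip corners and magazine from crops
f=lambda x,y,X,Y:((x+.5)/6-.5+X,(y+.5)/6-.5+Y)
print("lipA",*tri(f(218,390,185,190),f(90,82,262,150))); print("lipB",*tri(f(326,333,185,190),f(184,60,262,150)))
E
```

```text
s knob px 56
s quad [[285, 198], [302, 185], [333, 194], [316, 208]] lens [321.209  198.4876] knob [197.0893 200.9464]
t knob px 32
t quad [[218, 162], [232, 192], [215, 199], [201, 169]] lens [210.8757 168.4046] knob [298.8438 206.4375]
knob [ 0.5144 -0.1466  0.024 ] 0.06537465135797223
lens [0.6587 0.1716 0.1062] 0.4131561040689485
pod [ 0.5842 -0.1271  0.0755] 0.4208387076610801
top quad ray at z .06 [0.6854 0.1488]
top quad ray at z .06 [0.5736 0.0999]
top quad ray at z .06 [0.5495 0.1629]
top quad ray at z .06 [0.6612 0.2119]
lipA [ 0.6793 -0.0986 -0.0316] 8.683462627087717
lipB [ 0.6963 -0.0983  0.0624] 8.84202693189923
```

```bash
python3 - <<'E'
from h import *
np.set_printoptions(precision=4,suppress=True)
f=lambda x,y,X,Y:((x+.5)/6-.5+X,(y+.5)/6-.5+Y)
A=(f(218,390,185,190),f(184,60,262,150)); B=(f(326,333,185,190),f(90,82,262,150))
for n,(a,b) in(("A",A),("B",B)): print(n,*tri(a,b),S.plane(a,.014),T.plane(b,.018))
k=np.array([.5144,-.1466])
m=(T.plane(A[1],.018)+T.plane(B[1],.018))[:2]/2; v=m-k; print("top lip",m,np.degrees(np.arctan2(v[1],v[0])),np.hypot(*v))
m=(S.plane(A[0],.014)+S.plane(B[0],.014))[:2]/2; v=m-k; print("scene lip",m,np.degrees(np.arctan2(v[1],v[0])),np.hypot(*v))
# magazine rim z=.074 corners top crop
for cam,cs in((T,[(140,195),(226,168),(255,258),(166,283)]),(S,[(62,120),(165,62),(235,145),(125,203)])):
    c=[cam.plane(f(x,y,*((262,150) if cam is T else (185,190))),.074)[:2] for x,y in cs]; c=np.array(c)
    v=c.mean(0)-k; print("mag",c.mean(0),np.degrees(np.arctan2(v[1],v[0])),np.hypot(*v),c.tolist())
print("pod at .084",T.plane((294.4,187.4),.084),S.plane((208.8,210.4),.084))
qs=[[285,198],[302,185],[333,194],[316,208]]; qt=[[215,199],[232,192],[218,162],[201,169]]
import itertools
for r in range(4):
  for s in(1,-1):
    X=[tri(qs[i],qt[(r+s*i)%4]) for i in range(4)]; e=max(x[1] for x in X)
    if e<3:
        P=np.array([x[0] for x in X]); print(e,P); 
        n=np.linalg.svd(P-P.mean(0))[2][2]; n*=np.sign(n[2]); print("normal",n,"elev",np.degrees(np.arcsin(n[2])),"az of -n",np.degrees(np.arctan2(-n[1],-n[0])))
        for i in range(4): d=P[(i+1)%4]-P[i]; print(np.linalg.norm(d),np.degrees(np.arctan2(d[1],d[0])))
E
```

```text
A [ 0.6928 -0.1268  0.0111] 0.417614924073879 [ 0.6944 -0.1259  0.014 ] [ 0.6917 -0.1276  0.018 ]
B [ 0.68   -0.0692  0.0093] 0.24575659754386825 [ 0.682  -0.0704  0.014 ] [ 0.6794 -0.0681  0.018 ]
top lip [ 0.6855 -0.0979] 15.895364869665041 0.17793601389403788
scene lip [ 0.6882 -0.0982] 15.576403756992143 0.18040800531294088
mag [ 0.5845 -0.1284] 14.532839952463956 0.07241142084095827 [[0.6041985898894415, -0.09453831787151393], [0.6192542343690324, -0.14719490168808422], [0.5641415942547908, -0.16318165069896162], [0.550383753522046, -0.10880292739836785]]
mag [ 0.5874 -0.1262] 15.63656809878482 0.07583008428043628 [[0.5694625087725182, -0.16168262434653558], [0.5539639051266134, -0.10837514783720284], [0.606306533035377, -0.08947469153498734], [0.6199617280398748, -0.1451122443225374]]
pod at .084 [ 0.5835 -0.1278  0.084 ] [ 0.5893 -0.1266  0.084 ]
0.7143076383097235 [[0.5756 0.1037 0.0108]
 [0.5504 0.1674 0.0141]
 [0.6571 0.2063 0.1098]
 [0.6814 0.1466 0.1053]]
normal [-0.5783 -0.28    0.7662] elev 50.01790337773609 az of -n 25.836256784262932
0.06856172628431718 111.55754031608163
0.1485205665118068 20.0727892200031
0.06466579046249946 -67.89550102627076
0.14819681008965988 -157.92309410642005
```

```bash
python3 - <<'E'
from h import *
np.set_printoptions(precision=4,suppress=True)
lens=np.array([.6587,.1716,.1070])
for nm,cam,near in(("scene",S,(312,196)),("top",T,(218,181))):
    i=cv2.imread(f"pics/{nm}0.png"); m=comp(i.max(2)<60,near).astype(np.uint8)
    c=cv2.convexHull(max(cv2.findContours(m,0,1)[0],key=len))[:,0]
    yaw=21.
    for _ in range(20):
        y=np.radians(yaw);e=np.radians(50)
        n=np.array([-np.cos(e)*np.cos(y),-np.cos(e)*np.sin(y),np.sin(e)]); Y=np.array([-np.sin(y),np.cos(y),0]); X=np.cross(Y,n)
        P=[]
        for p in c: o,d=cam.ray(p); P.append(o+d*((lens-o)@n)/(d@n)-lens)
        uv=np.c_[np.array(P)@X,np.array(P)@Y].astype(np.float32)
        r=cv2.minAreaRect(uv); b=cv2.boxPoints(r); l=max((b[1]-b[0],b[2]-b[1]),key=lambda v:np.hypot(*v)); l=l*np.sign(l[0])
        a=np.degrees(np.arctan2(l[1],l[0])); yaw+=.5*a
    print(nm,"yaw",yaw,r)
print("tip",robot.tip_reach)
for w in(15.7,-164.3): print(robot.ik([.5144,-.1466,.2],[180,0,w]),robot.ik([.6463,-.1096,.09],[180,0,w]))
for o in([180,-40,21.5],[180,40,-158.5]): print(robot.ik([.547,.128,.25],o))
E
```

```text
scene yaw 18.879925 ((-0.05201345682144165, -0.007232733070850372), (0.07755313813686371, 0.16072173416614532), 89.99982452392578)
top yaw 20.330143 ((-0.06144937127828598, 0.0002738684415817261), (0.0720476284623146, 0.14983850717544556), 89.99994659423828)
tip 0.0726
[-29.9293  -5.0795 -16.3198  78.7598   0.     134.3707] [-21.0274  19.4702  -1.5219  69.008    0.     143.2726]
[-29.9293  -5.0795 -16.3198  78.7598   0.     -45.6293] [-21.0274  19.4702  -1.5219  69.008    0.     -36.7274]
[ -7.9623 -45.2078 -49.4202  49.6362  18.4306 156.5999]
[ -7.9623 -45.2078 -49.4202  49.6362  18.4306 -23.4001]
```

```bash
python3 - <<'E'
from h import *
np.set_printoptions(precision=4,suppress=True)
yw=15.7; a=np.radians(yw); u=np.array([np.cos(a),np.sin(a),0]); k=np.array([.5144,-.1466,.081]); O=[180,0,yw]
robot.move_pose(k+[0,0,.2],O)
print("down",robot.line_to(k,.2,guard=15))
robot.set_gripper(0.0); o=robot.observe(); p0=np.array(o["tool_pos"]); print(o["time"],p0,o["gripper_width"],o["gripper_force"],o["ft_force"])
print("pull",robot.line_to(p0-u*.076,.05,guard=18)); o=robot.observe(); p1=np.array(o["tool_pos"]); print((p1-p0)@u,o["gripper_width"],o["ft_force"])
robot.pause(.4)
cv2.imwrite("pics/out_s.png",robot.grab_frame("scene"));cv2.imwrite("pics/out_t.png",robot.grab_frame("top")); print(robot.observe()["time"])
i=cv2.imread("pics/out_s.png")[175:265,165:265];j=cv2.imread("pics/out_t.png")[150:240,250:350]
cv2.imwrite("pics/out.png",np.hstack([cv2.resize(x,(400,360),interpolation=2) for x in(i,j)]))
E
```

```text
down False
4.4417 [ 0.5149 -0.1478  0.0818] 0.02427854833390028 58.92511010169983 [-0.5374 -5.6724  0.987 ]
pull True
-0.07028284176651618 0.024322254133222445 [ 3.3948  0.8222 -0.5054]
6.2333
```

View pics/out.png

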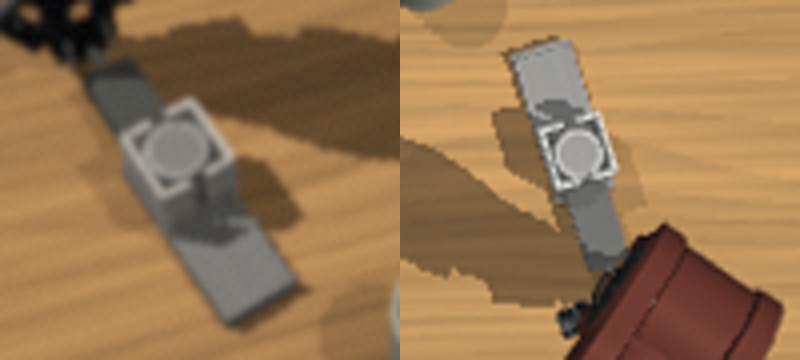

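The slide is out by 70 mm. The bar shows behind the magazine and the stack has dropped inside the rim. Now I push it home.

```bash
python3 - <<'E'
from h import *
np.set_printoptions(precision=4,suppress=True)
yw=15.7; a=np.radians(yw); u=np.array([np.cos(a),np.sin(a),0]); p0=np.array([.5149,-.1478,.0818])
p1=np.array(robot.observe()["tool_pos"])
print("push",robot.line_to(p0+u*.008,.05,guard=25)); o=robot.observe(); p=np.array(o["tool_pos"]); print((p-p0)@u,o["gripper_width"],o["ft_force"])
robot.set_gripper(.085); q=np.array(robot.observe()["tool_pos"]); robot.line_to([q[0],q[1],.2],.2)
robot.move_pose([.42,-.3,.30],[180,0,yw])
cv2.imwrite("pics/in_s.png",robot.grab_frame("scene"));cv2.imwrite("pics/in_t.png",robot.grab_frame("top")); print(robot.observe()["time"])
i=cv2.imread("pics/in_s.png")[180:260,180:260];j=cv2.imread("pics/in_t.png")[145:225,255:335]
cv2.imwrite("pics/in.png",np.hstack([cv2.resize(x,(400,400),interpolation=2) for x in(i,j)]))
E
```

```text
push True
0.00018581681740560563 0.023932284412610267 [-3.7379 -0.6135  6.8394]
9.8417
```

View pics/in.png

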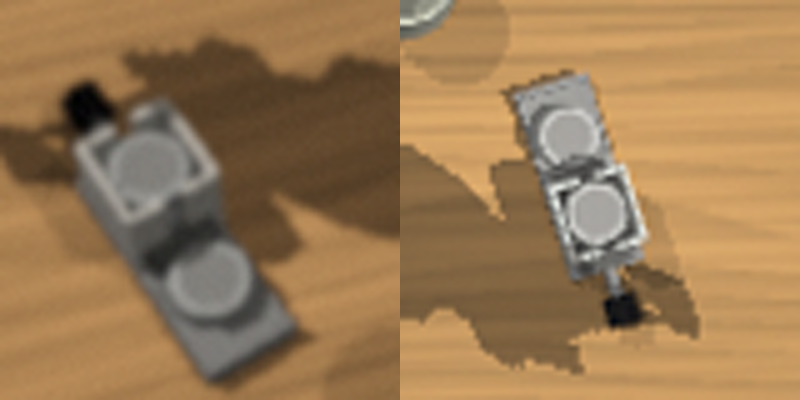

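The pod is on the ledge: lid centre at scene (221.6,235.2) and top (288.4,171.8). The knob is home. Next I triangulate the pod and refine the phone's yaw to sub-pixel accuracy.

```bash
python3 - <<'E'
from h import *
np.set_printoptions(precision=4,suppress=True)
print("pod lid",*tri((221.6,235.2),(288.4,171.8)),T.plane((288.4,171.8),.032),S.plane((221.6,235.2),.032))
i,j=cv2.imread("pics/in_s.png"),cv2.imread("pics/in_t.png")
print("knob",*tri(cen(comp(i.max(2)<40,(197,201))*1.),cen(comp(j.max(2)<48,(299,207))*1.)))
lens=np.array([.6587,.1716,.1070]); K=8
for nm,cam,near in(("scene",S,(312,196)),("top",T,(218,181))):
  for th in(50,65,80):
    x0,y0=near[0]-36,near[1]-36; g=cv2.imread(f"pics/{nm}0.png")[y0:y0+72,x0:x0+72].max(2)
    m=comp(cv2.resize(g,None,fx=K,fy=K,interpolation=1)<th,(36*K,36*K)).astype(np.uint8)
    c=max(cv2.findContours(m,0,1)[0],key=cv2.contourArea)[:,0]; c=(c+.5)/K-.5+[x0,y0]
    yaw=20.5
    for _ in range(15):
        y=np.radians(yaw);e=np.radians(50)
        n=np.array([-np.cos(e)*np.cos(y),-np.cos(e)*np.sin(y),np.sin(e)]); Y=np.array([-np.sin(y),np.cos(y),0]); X=np.cross(Y,n)
        P=np.array([(lambda o,d:o+d*((lens-o)@n)/(d@n)-lens)(*cam.ray(p)) for p in c])
        uv=np.c_[P@X,P@Y]; lo,hi=np.percentile(uv[:,0],[5,95]); mid=np.median(uv[:,1]); s=[]
        k=(uv[:,0]>lo+.02)&(uv[:,0]<hi-.02)
        for side in(uv[:,1]>mid,uv[:,1]<mid):
            w=uv[k&side&(abs(uv[:,1]-mid)>.025)].astype(np.float32); v=cv2.fitLine(w,cv2.DIST_HUBER,0,.01,.01).ravel(); s.append(np.degrees(np.arctan(v[1]/v[0])))
        yaw+=.5*np.mean(s)
    print(nm,th,"yaw",yaw,s,"size",np.ptp(uv,0),"centre",(uv.max(0)+uv.min(0))/2)
E
```

```text
pod lid [ 0.6452 -0.1101  0.0293] 0.3199956667011646 [ 0.6447 -0.1109  0.032 ] [ 0.6468 -0.1094  0.032 ]
knob [ 0.5136 -0.1475  0.0211] 0.15082936470965774
scene 50 yaw 19.93938 [np.float32(0.1983514), np.float32(-0.19977285)] size [0.1573 0.0761] centre [-0.0517 -0.0057]
scene 65 yaw 19.928892 [np.float32(0.1503475), np.float32(-0.15770623)] size [0.1644 0.0801] centre [-0.0511 -0.0058]
scene 80 yaw -5.280725 [np.float32(-2.4951768), np.float32(2.565911)] size [0.3657 0.1418] centre [ 0.0356 -0.0286]
top 50 yaw 20.283266 [np.float32(0.25468338), np.float32(-0.25792876)] size [0.1491 0.0727] centre [-0.061  -0.0002]
top 65 yaw 20.408865 [np.float32(0.30718693), np.float32(-0.30735117)] size [0.1514 0.0744] centre [-0.0611 -0.0003]
top 80 yaw 20.293043 [np.float32(0.14891568), np.float32(-0.14918897)] size [0.1534 0.0761] centre [-0.0612 -0.0005]
```

```bash
python3 - <<'E'
from h import *
np.set_printoptions(precision=4,suppress=True)
O=[180,0,15.7]; p=np.array([.6455,-.1105,.087])
y,e=np.radians(20.2),np.radians(50); n=np.array([-np.cos(e)*np.cos(y),-np.cos(e)*np.sin(y),np.sin(e)]); lens=np.array([.6587,.1716,.107])
F=lens+n*.193; print("F",F,robot.ik(F,[180,-40,20.2]),robot.ik(F-.1*n+[0,0,.1],[180,-40,20.2]))
robot.move_pose(p+[0,0,.12],O)
print("down",robot.line_to(p,.12,guard=12)); print(robot.observe()["tool_pos"])
robot.set_gripper(0.); o=robot.observe(); print(o["tool_pos"],o["gripper_width"],o["gripper_force"],o["ft_force"])
robot.line_to(np.array(o["tool_pos"])+[0,0,.17],.12); o=robot.observe(); print(o["time"],o["gripper_width"],o["gripper_force"],o["q"])
cv2.imwrite("pics/up_s.png",robot.grab_frame("scene"));cv2.imwrite("pics/up_t.png",robot.grab_frame("top"))
E
```

```text
F [0.5423 0.1288 0.2548] [ -7.5132 -46.6934 -49.819   50.2678  17.3931 158.0798] [ -3.7186 -32.376  -38.7562  46.1301  15.1063 161.2342]
down False
[ 0.6461 -0.1107  0.0881]
[ 0.646  -0.1107  0.0879] 0.04418141466225881 61.391927003860474 [-1.1534  0.07    5.1987]
14.2167 0.04407883668872387 61.28931999206543 [-21.1244  15.5456  11.3708  85.9077  -0.0008 143.1763]
```

```bash
python3 - <<'E'
from h import *
np.set_printoptions(precision=4,suppress=True)
y,e=np.radians(20.2),np.radians(50); n=np.array([-np.cos(e)*np.cos(y),-np.cos(e)*np.sin(y),np.sin(e)]); lens=np.array([.6587,.1716,.107])
F=lens+n*(.1195+.0739); O=[180,-40,20.2]
robot.line_to(F,.08,rotation=O); robot.pause(.5)
o=robot.observe(); print(o["time"],F,o["tool_pos"],o["tcp_rot"],o["q"],o["gripper_width"],o["ft_force"])
a,b=robot.grab_frame("scene"),robot.grab_frame("top"); cv2.imwrite("pics/f_s.png",a);cv2.imwrite("pics/f_t.png",b)
cv2.imwrite("pics/f.png",np.hstack([cv2.resize(x,(400,400),interpolation=2) for x in(a[120:260,180:320+0],b[110:250,180:320])]))
E
```

```text
18.225 [0.542  0.1287 0.2552] [0.542  0.1287 0.2552] [179.9994 -40.0012  20.2005] [ -7.5315 -46.7544 -49.8194  50.3318  17.4042 158.0644] 0.04366292591227403 [-0.4427  0.4255  0.3466]
```

View pics/f.png

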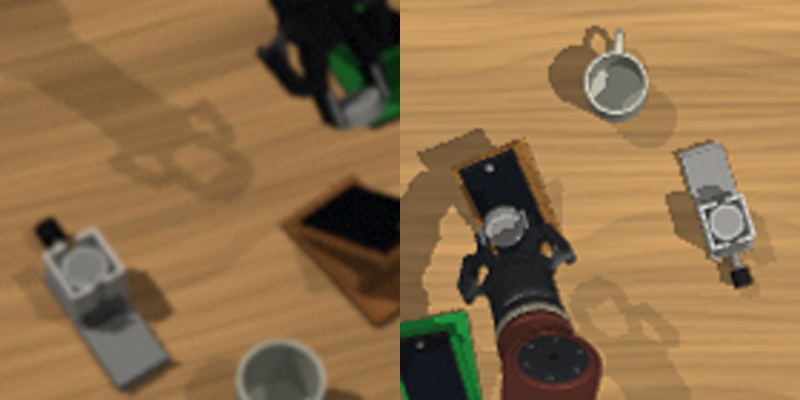

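View pics/f_s.png

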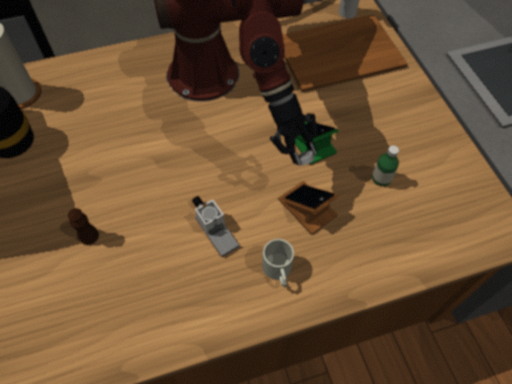

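The held pod shows at scene (305,158) and top (217,189). The phone, mug and feeder are undisturbed, and the remaining pods are in the magazine. Last, a quick numerical check of the pod's pose.

```bash
python3 - <<'E'
from h import *
np.set_printoptions(precision=4,suppress=True)
y,e=np.radians(20.2),np.radians(50); n=np.array([-np.cos(e)*np.cos(y),-np.cos(e)*np.sin(y),np.sin(e)]); lens=np.array([.6587,.1716,.107])
X=np.array([np.sin(e)*np.cos(y),np.sin(e)*np.sin(y),np.cos(e)])
K=5; im={}
for nm,C in(("s",S),("t",T)):
    i=cv2.imread(f"pics/f_{nm}.png"); c=C.px(lens+n*.129).round().astype(int); o=c-30
    v=cv2.resize(i[o[1]:o[1]+60,o[0]:o[0]+60],(400,400),interpolation=2)
    v=cv2.convertScaleAbs(v,alpha=1.6)
    Y=np.cross(n,X)
    for d,col in((.1195,(0,0,255)),(.1375,(0,255,0))):
        P=[((C.px(lens+n*d+.023*(np.cos(t)*X+np.sin(t)*Y))-o+.5)*400/60) for t in np.linspace(0,6.28,40)]
        cv2.polylines(v,[np.array(P).astype(int)],True,col,1)
    im[nm]=v
cv2.imwrite("pics/chk.png",np.hstack([im["s"],im["t"]]))
E
```

```text
(no output)
```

View pics/chk.png

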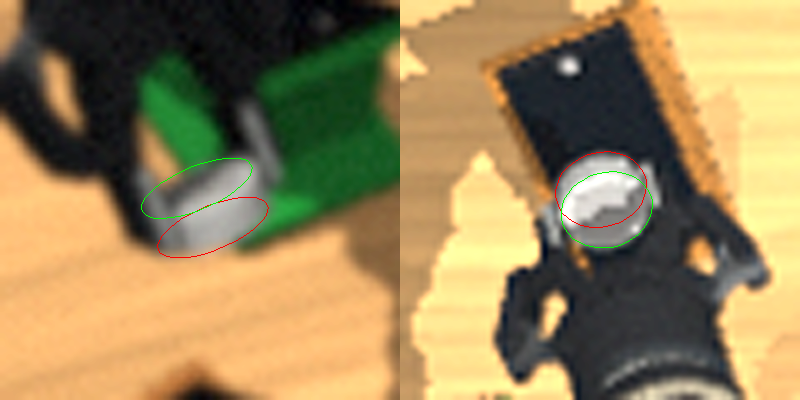

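```bash
python3 -c "
from plant import robot
print(robot.job_done())"
```

```text
the job is handed in; nothing more can be done
None
```

I fed one pod and handed the job in with the arm still holding it about 12 cm straight out from the phone's lens, underside squarely facing it; the camera check of the pod's pose agreed to within a few millimetres.

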